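# Inspect a board's solder side in a leaned mirror

### The job

Set up the bench mirror for a look at the underside of the circuit board: lean it, glass up, at about 45 degrees and squarely against the middle of the long side of the steel setup block that faces the robot, foot on the bench, and let go of it. Then pick the circuit board up by its transformer and hold it steady and level straight above the leaning mirror, its feet about 16 cm above the bench, touching neither mirror nor block. Finish while still holding the board there, and leave the block and everything else where they stand.

Things in the scene. Friction and masses are not known exactly. Their poses are not given: they have to be found in the camera images.
- mirror: Bench mirror: a rigid flat slab, 100 mm long (its x) x 58 mm wide (its y) x 10 mm thick (z), black frame with a glass let into the upper face, 0.12 kg. It starts flat on the bench, glass up, and can be gripped across its 58 mm width. Origin: centre of the underside; z points out of the glass. Both ends are alike.
- setup_block: Steel setup block with drilled holes, 25 mm thick (its x) x 75 mm wide (its y) x 50 mm high (z), loose but heavy, 0.75 kg. Origin: centre of the underside. Its -x face (75 x 50 mm) is the one that faces the robot, turned by up to 0.3 rad.
- board: Green circuit board 110 (x) x 80 (y) x 3 mm on four 10 mm brass feet, 0.25 kg. Origin: centre, level with the undersides of the feet; z up. Dark transformer core in its middle, 36 (x) x 30 (y) mm, z = 13 to 49 mm: grip its two y faces; only 2 mm high chips beside them. Yellow winding juts 7 mm out at its x ends; blue capacitors (to z = 33) at x = +40, green terminals (to z = 25) at x = -45.
- torch: Black torch standing upright, 33 mm across, 112 mm high; bystander. It stands just right of the tall bench instruments, which fill the left rear (x over 0.58, y over 0.15, up to 0.35 m high): swing the arm wide of them. Origin: centre of its underside.
- solder_reel: Orange reel, 54 mm across, 36 mm high; bystander. Origin: centre of its underside.
- solder_tin: Flat round yellow-brown tin with a red lid mark, 55 mm across, 21 mm high; bystander. Origin: centre of its underside.

How it is judged:
By the outcome, as a careful person would: the job done as asked, in the order asked, and still so for the second after the job is handed in, while the arm keeps its last pose, push and grip.
It also fails if it takes over 59 s, if anything falls off the work surface, if the arm or the gripper's body presses on something with over 40 N, if the wrist force passes 120 N, or if a joint passes its speed limit or range.

### The arm

A 6-joint arm with a two-finger parallel gripper is mounted at the origin on a cart in front of the work surface, level with it; the furniture and walls round the work are solid. World frame = base frame: x ahead of the robot, y to its left, z up, the work surface at z = 0. Lengths are in m, angles in rad, forces in N, time in s.
With the tool pointing down it reaches from about 0.375 to 0.975 m from the base axis. Payload 3.8 kg.
Tool frame: the origin (TCP) lies midway between the tips of the shut fingers; the grasp point (between the pads) lies 19 mm behind it; z points along the fingers, y is the line along which they close (so a half turn about z gives the same grasp; the last joint's range is limited). The gripper opens to 85 mm and grips with 20 to 120 N. Pads are 22 mm wide; open, the fingers measure 114 mm over their backs; the gripper's body (76 mm by 85 mm) begins 54 mm behind the grasp point. The pads swing forward as they close: fully open they stand 13 mm farther back than shut.
Start: joints at [1.083, 0.264, 1.604, -0, 1.274, -0.037], TCP at [0.294, 0.608, 0.231] pointing down, gripper open.
Joint ranges: [-2.63, 2.63], [-0.94, 2.18], [0.31, 2.57], [-1.31, 4.45], [0, 2.66], [-2.55, 2.55]. Speed limits (rad/s): [2.57, 2.57, 3.14, 3.14, 3.14, 3.14].

### API

Orientations are given as a rotation vector (axis times angle).
In Python, from station import telemetry, cams, order gives the robot as it stands.
- The arm moves only by the shell command python3 -m creep 'ROWS' [FORCE]. ROWS is a JSON object whose one key "rows" holds a list that holds one entry, the list of rows, each a list of 7 numbers: the shift along the world's x, y, z in cm, then the turn, a rotation vector about the world's x, y, z in degrees, then the finger opening in cm, from 0 to 8.54. In form: {"rows": [[[dx, dy, dz, rx, ry, rz, grip], ...]]}. A call has 1 to 12 rows; each row is the pose to reach, as a shift and turn from the pose commanded when the call began; what a row does not reach only later rows make up. A row lasts 1/10 s, in which the tool goes at most 50 mm and 8.59 degrees, less where a joint would pass 70% of its speed; a pose out of reach is approached as far as the arm can. A call with a gripper value outside its range is refused whole. The fingers move at their own pace and stop on an object; FORCE is the grip in N (left out, the last holds). Time passes only in rows, so rows that repeat a pose let the fingers close. It gives the time, the measured TCP pose, the force, the opening and the grip force at its end, in the units of the state.
- telemetry.state(): the state, without advancing time (a new reading comes with each control period).
- cams.snapshot(name): name is "scene" or "top" or "wrist"; returns the picture (480x640x3 uint8, red, green, blue); there is no depth.
- cams.camera_params(name): a dict with "intrinsics" (3x3 intrinsics, pixels), "eye" and "rotation" of the camera in the world; the wrist camera has in their place "mount" (4x4, takes a point from camera to tool coordinates, whose origin is the TCP and whose axes are the flange's). Camera axes: x right, y up, looking along -z (the intrinsics and any distortion apply to the point x, -y, -z); pixel columns grow to the right and rows downward; lengths in m; the calibration is good to about 2 mm. A picture is of the moment at which its call begins: read the wrist's pose just before it. camera_params takes no time and is no camera call.
- order.finish_job(): hands the job in; it is judged then, once.
The state is a dict: "t": time; "joint_positions": joint angles; "qd": joint speeds; "joint_efforts": joint torques, N m; "tool_pos": TCP position; "orientation": TCP orientation; "contact_force": force on the tool from outside, world axes, zero at the start; "ft_torque": the same for the moment, N m; "width": finger opening in m; "finger_force": force on a finger pad.
Only numpy, scipy, OpenCV 4.12 (cv2) and the standard library are available. Lean on these libraries where they do the work, as an engineer would, in place of code of your own. Each camera call takes 0.05 s, during which the arm holds its last target. There are 200 camera calls.

## Working session

There is one attempt and no reset: what is moved stays moved. The work goes in short steps, Python scripts to look and compute and a shell command to move; the robot and the scene stay as the last step left them, time stands still between calls to the robot, and variables do not carry over. Pictures are saved under pics/ and viewed, at most 10 in all, crops included, and the job is handed in when it is done.

```bash
ls; mkdir -p pics; python3 - <<'E'
from station import telemetry,cams
import cv2,json
for n in("scene","top"):
    cv2.imwrite(f"pics/{n}0.png",cams.snapshot(n)[:,:,::-1])
    print(cams.camera_params(n))
print(cams.camera_params("wrist"));print(telemetry.state())
E
```

```text
pics
{'intrinsics': array([[616.84564165,   0.        , 330.16940459],
       [  0.        , 616.84564165, 235.68227399],
       [  0.        ,   0.        ,   1.        ]]), 'eye': array([-0.10812571, -0.65133644,  0.74823026]), 'rotation': array([ 0.8443329 , -0.41191777, -0.82023277])}
{'intrinsics': array([[542.13295588,   0.        , 319.10175241],
       [  0.        , 542.13295588, 249.22778413],
       [  0.        ,   0.        ,   1.        ]]), 'eye': array([ 0.37092605, -0.13074779,  1.16958051]), 'rotation': array([ 0.15219636, -0.14191132, -1.55731054])}
{'intrinsics': array([[340.45973863,   0.        , 316.55973756],
       [  0.        , 340.45973863, 231.23408863],
       [  0.        ,   0.        ,   1.        ]]), 'mount': array([[ 8.81716619e-04,  9.50447401e-01,  3.10884161e-01,
         8.01892538e-02],
       [ 9.99999556e-01, -9.41374115e-04,  4.18495201e-05,
         4.13424843e-04],
       [ 3.32434069e-04,  3.10883986e-01, -9.50447809e-01,
        -1.42415779e-01],
       [ 0.00000000e+00,  0.00000000e+00,  0.00000000e+00,
         1.00000000e+00]])}
{'t': 0.1, 'joint_positions': array([ 1.08309164e+00,  2.64729991e-01,  1.60522284e+00,  2.43147489e-06,
        1.27370360e+00, -3.68943273e-02]), 'qd': array([ 8.52725798e-04, -3.27499605e-03, -2.13530870e-04,  5.38606701e-04,
       -8.66903055e-04,  5.67922012e-05]), 'joint_efforts': array([ 1.36478906e-03, -5.16706145e+01, -3.68590093e+01,  7.18644719e-05,
        6.17023412e-03, -3.87972295e-05]), 'tool_pos': array([0.29378514, 0.60698702, 0.23005925]), 'orientation': array([-0.70203071, -3.0615962 ,  0.0031294 ]), 'contact_force': array([-0.35966597,  0.12418615,  0.06668169]), 'ft_torque': array([-0.00637567, -0.02498835,  0.002597  ]), 'finger_force': 0.0, 'width': 0.08518309272052028}
```

View pics/top0.png

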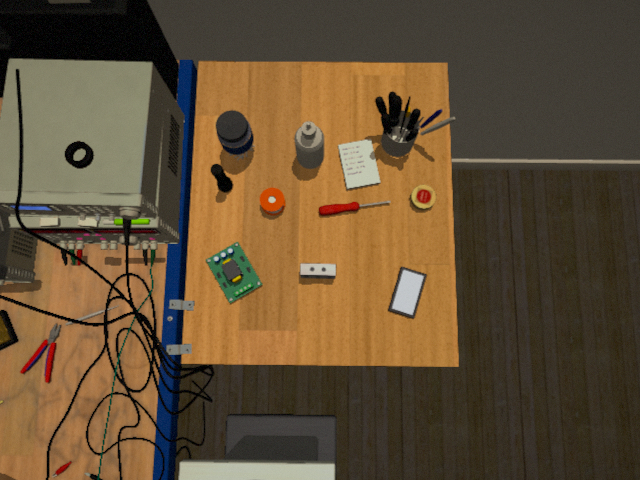

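View pics/scene0.png

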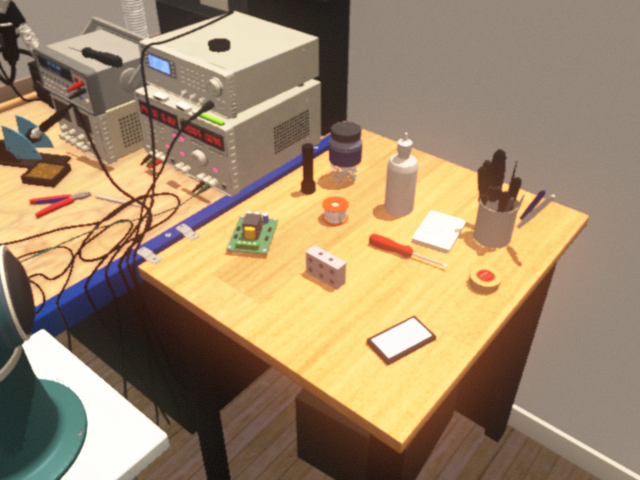

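The top view shows the mirror at (407,292), block (318,270), board (234,272), reel (272,201), tin (423,197) and torch (222,180). The scene view agrees. Next I measure the poses.

```bash
cat > h.py <<'E'
import numpy as np,cv2
from scipy.spatial.transform import Rotation as Ro
from station import telemetry,cams
def cam(n,st=None):
    p=cams.camera_params(n)
    if n=="wrist":
        T=np.eye(4);T[:3,:3]=Ro.from_rotvec(st["orientation"]).as_matrix();T[:3,3]=st["tool_pos"]
        M=T@p["mount"];return p["intrinsics"],M[:3,:3],M[:3,3]
    return p["intrinsics"],Ro.from_rotvec(p["rotation"]).as_matrix(),p["eye"]
def ray(c,uv,z):
    K,R,e=c; uv=np.atleast_2d(uv).astype(float)
    d=np.c_[(uv[:,0]-K[0,2])/K[0,0],-(uv[:,1]-K[1,2])/K[1,1],-np.ones(len(uv))]@R.T
    return e+d*((z-e[2])/d[:,2])[:,None]
def proj(c,P):
    K,R,e=c;q=(np.atleast_2d(P)-e)@R
    return np.c_[K[0,0]*q[:,0]/-q[:,2]+K[0,2],K[1,1]*q[:,1]/q[:,2]+K[1,2]]
def rect(c,mask,z,box):
    x0,y0,x1,y1=box;m=np.zeros_like(mask);m[y0:y1,x0:x1]=mask[y0:y1,x0:x1]
    m=cv2.morphologyEx(m,cv2.MORPH_CLOSE,np.ones((3,3)))
    k=max(cv2.findContours(m,0,cv2.CHAIN_APPROX_NONE)[0],key=cv2.contourArea)
    P=ray(c,k[:,0]+0.0,z)[:,:2]
    r=cv2.minAreaRect((P*1000).astype(np.float32))
    return r,cv2.boundingRect(k)
E
python3 - <<'E'
from h import *
im=cv2.imread("pics/top0.png");c=cam("top")
hsv=cv2.cvtColor(im,cv2.COLOR_BGR2HSV);H,S,V=cv2.split(hsv)
u=lambda b:(b*255).astype(np.uint8)
print("table corners",ray(c,[[198,62],[448,62],[458,366],[182,364]],0).round(3)[:,:2])
wood=u((S>90)&(H<25)&(V>70))
print("mirror",rect(c,255-wood,.010,(380,255,440,330)))
print("glass",rect(c,u((S<60)&(V>150)),.010,(380,255,440,330)))
print("blocktop",rect(c,u((S<60)&(V>120)),.050,(290,255,350,290)))
print("board",rect(c,u((H>35)&(H<85)&(S>80)),.013,(195,230,275,315)))
print("core",rect(c,u((V<75)&(S<120)),.049,(215,255,250,290)))
print("yellow",rect(c,u((H>20)&(H<32)&(S>150)),.03,(215,255,250,290)))
print("reel",rect(c,u((H<14)&(S>200)&(V>150)),.036,(250,180,295,225)))
a=cv2.resize(im[225:330,190:450],None,fx=3,fy=3,interpolation=cv2.INTER_CUBIC);cv2.imwrite("pics/c1.png",a)
E
```

```text
table corners [[ 1.039  0.167]
 [ 1.042 -0.42 ]
 [ 0.345 -0.417]
 [ 0.344  0.166]]
mirror (((498.8386535644531, -310.9648132324219), (57.025115966796875, 99.69966125488281), 72.73885345458984), (388, 267, 38, 51))
glass (((499.58489990234375, -312.41265869140625), (45.77112579345703, 87.61993408203125), 72.48887634277344), (392, 270, 31, 45))
blocktop (((540.2430419921875, -119.45002746582031), (23.20235252380371, 73.1548843383789), 0.4643971621990204), (300, 264, 36, 12))
board (((539.4169311523438, 62.038352966308594), (109.65821075439453, 79.83869934082031), 31.113431930541992), (207, 242, 55, 61))
core (((533.7547607421875, 59.84785461425781), (45.299339294433594, 34.87150955200195), 33.37074279785156), (222, 260, 21, 24))
yellow (((522.1402587890625, 52.02302551269531), (11.584304809570312, 21.585010528564453), 27.55324935913086), (232, 275, 10, 8))
reel (((696.0718383789062, -18.135154724121094), (51.24583435058594, 52.4090576171875), 27.914981842041016), (260, 187, 26, 24))
```

View pics/c1.png

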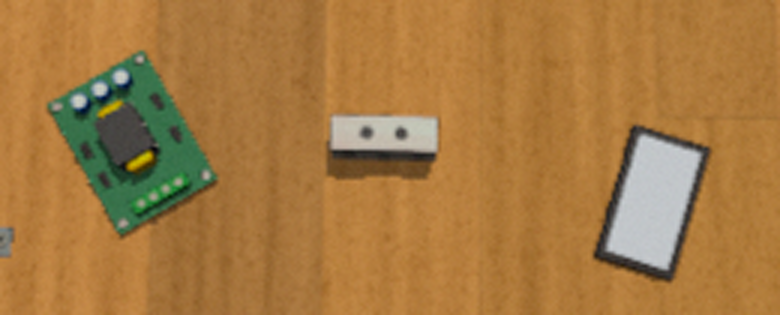

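The sizes fit: mirror 57x99.7, board 110x80, block 73x23. The poses are mirror centre (.499,-.311) yaw -17.3°, block (.540,-.119) yaw ≈0.5°, and board (.539,.062) yaw 31°. I'll move over the mirror, gripping 20 mm toward its far end, with the tool x axis outward.

```bash
python3 -m creep '{"rows": [[[1.1,-4.4,0,0,0,-8.2,8.5],[2.2,-8.8,0,0,0,-16.4,8.5],[3.3,-13.2,0,0,0,-24.6,8.5],[4.4,-17.6,0,0,0,-32.8,8.5],[5.5,-22,0,0,0,-41,8.5],[6.6,-26.4,0,0,0,-49.2,8.5],[7.7,-30.8,0,0,0,-57.4,8.5],[8.8,-35.2,0,0,0,-65.6,8.5],[9.9,-39.6,0,0,0,-73.8,8.5],[11,-44,0,0,0,-82,8.5],[12.1,-48.4,0,0,0,-90.2,8.5],[13.2,-52.8,0,0,0,-98.4,8.5]]]}'
python3 -m creep '{"rows": [[[1.1,-4.4,-1,0,0,-8.2,8.5],[2.2,-8.8,-2,0,0,-16.4,8.5],[3.3,-13.2,-3,0,0,-24.6,8.5],[4.4,-17.6,-4,0,0,-32.8,8.5],[5.5,-22,-5,0,0,-41,8.5],[6.6,-26.4,-6,0,0,-49.2,8.5],[7.7,-30.8,-7,0,0,-57.4,8.5],[8.5,-35.2,-8,0,0,-65.6,8.5],[9.2,-39.6,-8,0,0,-73.2,8.5],[9.2,-39.6,-8,0,0,-73.2,8.5],[9.2,-39.6,-8,0,0,-73.2,8.5]]]}'
cat >> h.py <<'E'
def shot(n,f):
    st=telemetry.state();im=cams.snapshot(n)[:,:,::-1].copy();cv2.imwrite(f"pics/{f}.png",im);return cam(n,st),im,st
E
python3 - <<'E'
from h import *
c,im,st=shot("wrist","w1");print(st["tool_pos"],Ro.from_rotvec(st["orientation"]).as_matrix().round(3),st["joint_positions"].round(3))
P=[[.540-.0125,-.119+y,z] for y in(-.0375,.0375) for z in(0,.05)]
print(proj(c,P).round(0)); print(proj(c,[[.499,-.311,.01]]).round(0))
E
```

```text
t: 1.3
tool_pos: [0.4258, 0.0778, 0.2311]
orientation: [-2.781, -1.461, -0.0]
contact_force: [1.1, 0.8, -0.5]
width: 0.0847
finger_force: 0.0
t: 2.4
tool_pos: [0.5175, -0.3171, 0.1504]
orientation: [-3.104, 0.478, 0.002]
contact_force: [-0.7, -1.3, 0.0]
width: 0.0851
finger_force: 0.0
[ 0.5175029  -0.31705713  0.1503795 ] [[ 0.954 -0.301 -0.001]
 [-0.301 -0.954  0.001]
 [-0.002 -0.001 -1.   ]] [-0.591  0.2    1.836  0.     1.107  1.285]
[[148. 254.]
 [119. 278.]
 [ 77. 276.]
 [ 35. 303.]]
[[317. 238.]]
```

View pics/w1.png

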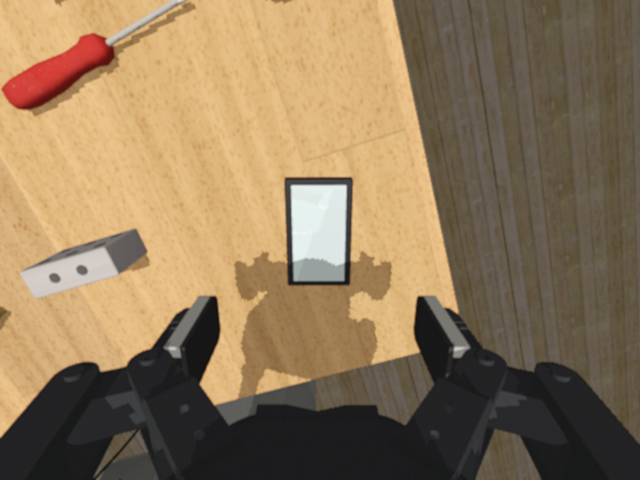

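The mirror appears centred at (320,231), within 3 mm of its prediction, and square to the fingers. The block is at lower left. I descend and grip.

```bash
python3 -m creep '{"rows": [[[0,0,-4,0,0,0.3,8.5],[0,0,-8,0,0,0.3,8.5],[0,0,-11,0,0,0.3,8.5],[0,0,-13.5,0,0,0.3,8.5],[0,0,-14.7,0,0,0.3,8.5],[0,0,-15.2,0,0,0.3,8.5],[0,0,-15.2,0,0,0.3,8.5]]]}' 40
python3 -m creep '{"rows": [[[0,0,0,0,0,0,5],[0,0,0,0,0,0,5],[0,0,0,0,0,0,5],[0,0,0,0,0,0,5],[0,0,0,0,0,0,5],[0,0,0,0,0,0,5]]]}' 40
python3 - <<'E'
from h import *
im=cv2.imread("pics/w1.png");c=None
from station import telemetry
st=dict(tool_pos=np.array([ 0.5175029,-0.31705713,0.1503795]),orientation=np.array([-3.104,.478,.002]))
c=cam("wrist",st);H,S,V=cv2.split(cv2.cvtColor(im,cv2.COLOR_BGR2HSV))
u=lambda b:(b*255).astype(np.uint8)
print(rect(c,u((S<40)&(V>120)),.05,(10,225,135,305)))
print(rect(c,u((S<60)&(V>150)),.01,(270,170,370,300)))
E
```

```text
t: 3.15
tool_pos: [0.5183, -0.3157, -0.0005]
orientation: [-3.107, 0.466, 0.0]
contact_force: [-0.0, -1.1, 0.3]
width: 0.0849
finger_force: 0.0
t: 3.75
tool_pos: [0.5195, -0.3174, 0.0015]
orientation: [3.105, -0.468, 0.005]
contact_force: [-0.3, 1.1, 6.4]
width: 0.0565
finger_force: 42.3
(((545.1026611328125, -121.50199127197266), (75.08634185791016, 28.59330940246582), 89.09886169433594), (20, 246, 99, 52))
(((501.35845947265625, -313.15789794921875), (47.109840393066406, 87.99870300292969), 72.71681213378906), (291, 185, 56, 96))
```

Gripped at 56.5 mm with 42 N. I lift, carry it to just before the block with tool x straight ahead, and look from there.

```bash
python3 -m creep '{"rows": [[[0,0,0.5,0,0,0,5],[0,0,2,0,0,0,5],[0,0,4.5,0,0,0,5],[0,0,7.5,0,0,0,5],[0,0,10.5,0,0,0,5],[0,0,13,0,0,0,5],[-0.5,1.5,14.5,0,0,1.5,5],[-1.5,4,15,0,0,3.5,5],[-2.5,7.5,15,0,0,6.5,5],[-3.5,11,15,0,0,9.5,5],[-4.5,14.5,15,0,0,13,5],[-5.5,17.5,15,0,0,15.5,5]]]}'
python3 -m creep '{"rows": [[[-0.4,1.5,0,0,0,1.2,5],[-0.5,2.2,0,0,0,1.6,5],[-0.5,2.2,0,0,0,1.6,5],[-0.5,2.2,0,0,0,1.6,5]]]}'
python3 - <<'E'
from h import *
c,im,st=shot("wrist","w2");print(st["tool_pos"],st["orientation"],st["joint_positions"].round(3),st["width"])
np.save("w2",np.r_[st["tool_pos"],st["orientation"]])
print(proj(c,[[.542+a,-.12+b,.05] for a in(-.0125,.0125) for b in (-.0375,.0375)]).round(0))
E
```

```text
t: 4.95
tool_pos: [0.4624, -0.14, 0.1502]
orientation: [-3.141, 0.042, -0.001]
contact_force: [1.1, -0.5, -0.5]
width: 0.0565
finger_force: 42.8
t: 5.35
tool_pos: [0.4588, -0.1203, 0.1497]
orientation: [3.141, -0.002, 0.001]
contact_force: [0.0, 0.3, -0.7]
width: 0.0562
finger_force: 42.8
[ 0.45882004 -0.1202839   0.14972654] [ 3.14075837e+00 -1.64708911e-03  1.49365719e-03] [-3.090e-01 -5.200e-02  2.109e+00 -1.000e-03  1.084e+00  1.264e+00] 0.05618031455393828
[[371. 134.]
 [262. 134.]
 [373.  94.]
 [260.  95.]]
```

View pics/w2.png

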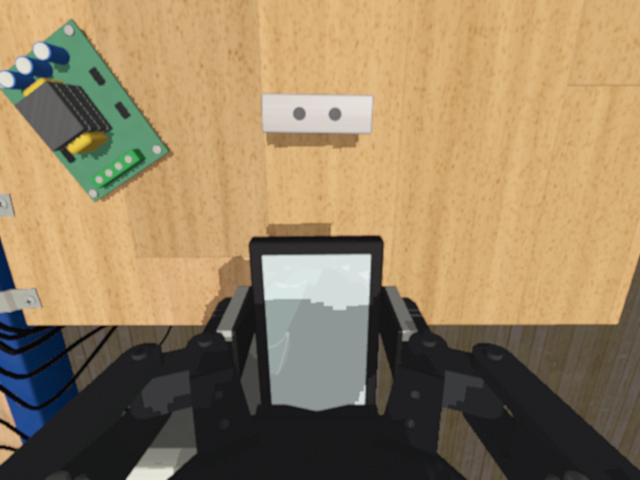

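Block top corners are at about (262,94), (372,97), (371,134) and (262,132), within 2 px of prediction. The mirror is held centred, its far end at row 237. I'll get the numbers.

```bash
python3 - <<'E'
from h import *
a=np.load("w2.npy");c=cam("wrist",dict(tool_pos=a[:3],orientation=a[3:]))
im=cv2.imread("pics/w2.png");H,S,V=cv2.split(cv2.cvtColor(im,cv2.COLOR_BGR2HSV))
u=lambda b:(b*255).astype(np.uint8)
m=u(S<45)
print(rect(c,m,.05,(250,85,385,145)))
# front/back edge line fits from mask columns
for nm,f in(("back",0),("front",-1)):
    pts=[]
    for x in range(270,366,3):
        y=np.where(m[85:145,x])[0]+85; pts.append((x,y[f]+(0.5 if f else -.5)))
    P=ray(c,pts,.05);k=np.polyfit(P[:,1],P[:,0],1);print(nm,np.degrees(np.arctan(k[0])),np.polyval(k,-.12), (P[:,0]-np.polyval(k,P[:,1])).std())
# mirror far end: top face at z = TCP+.0085
d=u(V<70);cols=range(265,372,5)
pts=[(x,np.where(d[200:300,x])[0][0]+200) for x in cols]
P=ray(c,pts,a[2]+.0085);k=np.polyfit(P[:,1],P[:,0],1);print("mirror far",k,np.polyval(k,-.12)-a[0])
r=[np.where(d[242:248,:].min(0)[240:400])[0][[0,-1]]+240];print(r,ray(c,[[r[0][0],245],[r[0][1],245]],a[2]+.0085))
E
```

```text
(((542.5159912109375, -120.07620239257812), (74.01422119140625, 24.495006561279297), 89.15496063232422), (262, 94, 111, 40))
back 0.8376341118182317 0.5547901764993781 0.00015403234317946644
front 0.6568044998838869 0.5302608830704353 0.00023589668079072865
mirror far [-0.0073236   0.49159601] 0.033654802704039144
[array([250, 382])] [[ 0.4888494  -0.09198408  0.15822654]
 [ 0.48883063 -0.14742002  0.15822654]]
```

Block centre is (.5425,-.120), yaw -0.85°, front face x=.530. The mirror yaw is +0.4° and its far end is about 33 mm beyond the TCP. Next I tilt by 47° in the air, in front of the block.

```bash
python3 - <<'E'
from h import *
f=lambda a,d:Ro.from_rotvec(np.radians(d)*np.eye(3)["xyz".index(a)])
print(np.degrees((f("z",-.85)*f("y",-47)*f("z",-.4)).as_rotvec()))
E
python3 -m creep '{"rows": [[[0.3,0,0.2,0,-3,-0.1,5],[0.8,0,0.4,0,-8,-0.2,5],[1.4,0,0.4,0.1,-14,-0.3,5],[2,0,0.4,0.1,-20,-0.5,5],[2.6,0,0.4,0.1,-26,-0.7,5],[3.2,0,0.4,0.2,-32,-0.8,5],[3.6,0,0.4,0.2,-38,-1,5],[3.8,0,0.4,0.2,-43,-1.2,5],[4,0,0.4,0.2,-46,-1.3,5],[4,0,0.4,0.2,-47,-1.3,5],[4,0,0.4,0.2,-47,-1.3,5],[4,0,0.4,0.2,-47,-1.3,5]]]}'
python3 - <<'E'
from h import *
c,im,st=shot("scene","s2");print(st["joint_positions"].round(3),st["tool_pos"],Ro.from_rotvec(st["orientation"]).as_matrix().round(3),st["contact_force"])
E
```

```text
[ -0.18457159 -47.00052686  -1.17910628]
t: 6.6
tool_pos: [0.5006, -0.1215, 0.1546]
orientation: [-2.879, 0.036, -1.246]
contact_force: [-0.2, 0.2, -1.7]
width: 0.056
finger_force: 43.0
[-0.542 -0.361  2.569  1.127  0.423  0.114] [ 0.50058799 -0.12147863  0.15461573] [[ 0.684 -0.019  0.729]
 [-0.023 -1.    -0.005]
 [ 0.729 -0.013 -0.685]] [-0.16258537  0.2417657  -1.71733947]
```

```bash
python3 -m creep '{"rows": [[[0.4,0,-0.6,0,0,0,5],[0.9,0,-2,0,0,0,5],[1.4,0,-3.7,0,0,0,5],[1.9,0,-5.5,0,0,0,5],[2.3,0,-7.2,0,0,0,5],[2.5,0,-8.6,0,0,0,5],[2.5,0,-9.4,0,0,0,5],[2.5,0,-9.4,0,0,0,5],[2.5,0,-9.4,0,0,0,5]]]}'
python3 - <<'E'
from h import *
c,im,st=shot("scene","s3");print(st["joint_positions"].round(3),st["tool_pos"],Ro.from_rotvec(st["orientation"]).as_matrix().round(3),st["contact_force"])
w=im[210:330,250:450]
cv2.imwrite("pics/s3c.png",cv2.resize(w,None,fx=4,fy=4,interpolation=cv2.INTER_CUBIC))
E
```

```text
t: 7.55
tool_pos: [0.5315, -0.1231, 0.0616]
orientation: [-2.879, 0.033, -1.239]
contact_force: [0.4, -1.0, -0.6]
width: 0.0559
finger_force: 43.0
[-0.495 -0.044  2.569  1.918  0.374 -0.704] [ 0.53148527 -0.12309006  0.06161581] [[ 0.687 -0.016  0.726]
 [-0.022 -1.    -0.002]
 [ 0.726 -0.015 -0.687]] [ 0.43659278 -1.04665924 -0.64361486]
```

View pics/s3c.png

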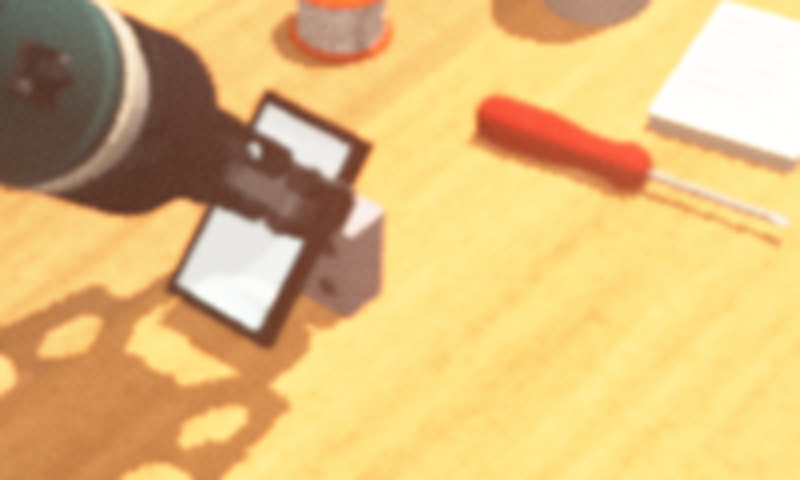

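The view shows the mirror tilted just in front of the block, foot still in the air. Joint 3 is at its limit, so x stops at .531. I'll set the mirror down here, leaning a little steep, then regrip it higher up and pull the foot back.

```bash
python3 -m creep '{"rows": [[[0,0,-0.3,0,0,0,5],[0,0,-0.6,0,0,0,5],[0,0,-0.8,0,0,0,5],[0,0,-0.9,0,0,0,5],[0,0,-0.9,0,0,0,5]]]}'
python3 - <<'E'
from h import *
st=telemetry.state();print(st["joint_positions"].round(3),st["tool_pos"].round(4),Ro.from_rotvec(st["orientation"]).as_matrix().round(3)[:,2],st["contact_force"])
E
```

```text
t: 8.1
tool_pos: [0.5326, -0.1235, 0.0537]
orientation: [-2.878, 0.033, -1.243]
contact_force: [-5.0, 0.9, 5.5]
width: 0.0562
finger_force: 43.9
[-0.496 -0.018  2.57   1.987  0.386 -0.778] [ 0.5326 -0.1235  0.0537] [ 0.728 -0.002 -0.686] [-4.99422716  0.85627162  5.52725199]
```

The force is normal to the mirror, so it already rests on the block edge. A slightly flatter tilt (about 44.5°) gives more reach, so I back off and try that directly.

```bash
python3 -m creep '{"rows": [[[-0.1,0,0.3,0,0.4,0,5],[-0.3,0.1,0.5,0,1,0,5],[-0.5,0.2,0.5,0,1.6,0,5],[-0.7,0.3,0.5,0,2.2,0,5],[-0.8,0.3,0.5,0,2.2,0,5],[-0.8,0.3,0.5,0,2.2,0,5]]]}'
python3 - <<'E'
from h import *
st=telemetry.state();print(st["joint_positions"].round(3),st["tool_pos"].round(4),Ro.from_rotvec(st["orientation"]).as_matrix().round(3),st["contact_force"])
E
```

```text
t: 8.7
tool_pos: [0.5238, -0.1203, 0.0577]
orientation: [-2.903, 0.033, -1.184]
contact_force: [-0.2, -0.3, -0.4]
width: 0.0566
finger_force: 43.0
[-0.485 -0.06   2.567  1.799  0.339 -0.58 ] [ 0.5238 -0.1203  0.0577] [[ 0.714 -0.017  0.7  ]
 [-0.022 -1.    -0.002]
 [ 0.699 -0.014 -0.715]] [-0.2290829  -0.29675257 -0.41959391]
```

```bash
python3 -m creep '{"rows": [[[0,0,-0.3,-0.5,0,-0.1,5],[0,0,-0.6,-0.5,0,-0.1,5],[0,0,-0.8,-0.5,0,-0.1,5],[0,0,-0.9,-0.5,0,-0.1,5],[0,0,-0.9,-0.5,0,-0.1,5]]]}'
python3 - <<'E'
from h import *
st=telemetry.state();print(st["tool_pos"].round(4),Ro.from_rotvec(st["orientation"]).as_matrix().round(3),st["contact_force"],st["joint_positions"].round(3))
E
```

```text
t: 9.2
tool_pos: [0.5241, -0.1204, 0.0486]
orientation: [2.907, -0.031, 1.186]
contact_force: [-0.0, -0.0, 0.2]
width: 0.0565
finger_force: 43.0
[ 0.5241 -0.1204  0.0486] [[ 0.715 -0.019  0.699]
 [-0.018 -1.    -0.009]
 [ 0.699 -0.006 -0.715]] [-0.04172885 -0.01834245  0.22994128] [-0.477 -0.035  2.571  1.901  0.337 -0.684]
```

```bash
python3 -m creep '{"rows": [[[0.05,0,-0.1,0,0,0,5],[0.05,0,-0.2,0,0,0,5],[0.05,0,-0.2,0,0,0,5]]]}'
python3 - <<'E'
from h import *
st=telemetry.state();print(st["tool_pos"].round(4),st["contact_force"],st["joint_positions"].round(4))
E
```

```text
t: 9.5
tool_pos: [0.5253, -0.1205, 0.0475]
orientation: [2.906, -0.03, 1.188]
contact_force: [0.4, 1.1, 2.6]
width: 0.0564
finger_force: 43.2
[ 0.5253 -0.1205  0.0475] [0.4294187  1.13501741 2.55750716] [-0.4763 -0.0284  2.5698  1.9206  0.3398 -0.7037]
```

The foot is on the bench (2.6 N, vertical only) and the tilt is 44.5°. I release and back straight up.

```bash
python3 -m creep '{"rows": [[[0,0,0,0,0,0,6.2],[0,0,0,0,0,0,7],[0,0,0,0,0,0,8.5],[0,0,0,0,0,0,8.5],[0,0,0.3,0,0,0,8.5],[0,0,1.2,0,0,0,8.5],[0,0,3,0,0,0,8.5],[0,0,5.5,0,0,0,8.5],[0,0,8.5,0,0,0,8.5],[0,0,11,0,0,0,8.5],[0,0,12.5,0,0,0,8.5],[0,0,13,0,0,0,8.5]]]}'
python3 -m creep '{"rows": [[[0,0,1,0,4,0,8.5],[0,0,2,0,12,0,8.5],[0,0,3,0,20,0,8.5],[0,0,4,0,28,0,8.5],[0,0,5,0,36,0,8.5],[0,0,5,0,42,0,8.5],[0,0,5,0,44.4,0,8.5],[0,0,5,0,44.4,0,8.5],[0,0,5,0,44.4,0,8.5]]]}'
python3 - <<'E'
from h import *
c,im,st=shot("wrist","w4");print(st["tool_pos"].round(4),Ro.from_rotvec(st["orientation"]).as_matrix().round(3),st["joint_positions"].round(3))
np.save("w4",np.r_[st["tool_pos"],st["orientation"]])
c2,i2,_=shot("scene","s4")
b=np.hstack([cv2.resize(im,(480,360)),cv2.resize(i2[220:340,270:370],(300,360),interpolation=cv2.INTER_CUBIC)])
cv2.imwrite("pics/j4.png",b)
E
```

```text
t: 10.7
tool_pos: [0.5259, -0.1213, 0.1806]
orientation: [2.901, -0.029, 1.192]
contact_force: [0.4, -0.4, 0.8]
width: 0.0849
finger_force: 0.0
t: 11.6
tool_pos: [0.5238, -0.1198, 0.2249]
orientation: [3.134, -0.026, -0.004]
contact_force: [-0.6, 0.3, 1.2]
width: 0.0849
finger_force: 0.0
[ 0.5238 -0.1198  0.2249] [[ 1.    -0.016 -0.002]
 [-0.016 -1.    -0.008]
 [-0.002  0.008 -1.   ]] [-0.266  0.008  1.905 -0.009  1.229  1.324]
```

View pics/j4.png

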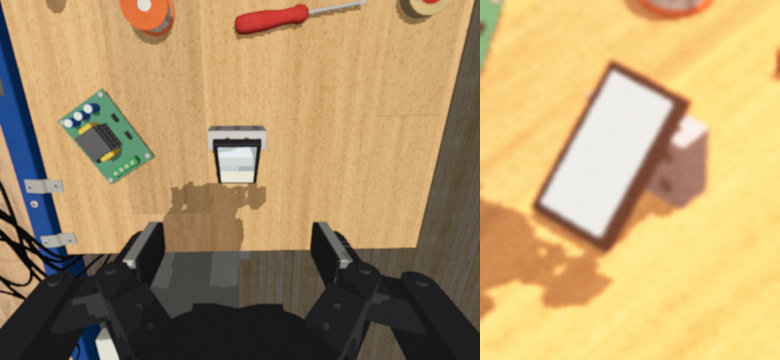

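The mirror leans centred on the block, glass up, and clear of the gripper. Next I check its numbers and measure the board from this view.

```bash
python3 - <<'E'
from h import *
a=np.load("w4.npy");c=cam("wrist",dict(tool_pos=a[:3],orientation=a[3:]))
im=cv2.imread("pics/w4.png");H,S,V=cv2.split(cv2.cvtColor(im,cv2.COLOR_BGR2HSV))
u=lambda b:(b*255).astype(np.uint8)
f=.530
for ang in(43,45,48):
    t=np.radians(ang);ft=f-.05/np.tan(t);s,k=np.sin(t),np.cos(t)
    L=lambda q,n:[[ft+q*k-n*s,-.12+y,q*s+n*k] for y in(-.029,.029)]
    print(ang,proj(c,L(0,.01)).round(1).tolist(),proj(c,L(.1,.0)).round(1).tolist(),proj(c,L(.1,.01)).round(1).tolist())
d=u(V<75)
for x in(300,320,340):
    y=np.where(d[150:270,x])[0]+150;print(x,y.tolist())
print("cols@240",(np.where(d[240,260:380])[0]+260).tolist(),"@195",(np.where(d[195,260:380])[0]+260).tolist())
print("board",rect(c,u((H>35)&(H<85)&(S>80)),.013,(60,100,220,260)))
m=u(S<60)
pts=[(x,np.where(m[140:200,x])[0][0]+139.5) for x in range(284,350,3)]
P=ray(c,pts,.05);k=np.polyfit(P[:,1],P[:,0],1);print("block back",np.degrees(np.arctan(k[0])),np.polyval(k,-.12))
r=np.where(m[172,260:380])[0]+260;print(ray(c,[[r[0],172],[r[-1],172]],.05))
E
```

```text
43 [[342.0, 243.5], [290.6, 244.3]] [[348.2, 182.8], [282.6, 183.9]] [[348.9, 192.1], [282.2, 193.3]]
45 [[342.0, 240.6], [290.5, 241.5]] [[348.5, 182.0], [282.3, 183.1]] [[349.1, 191.6], [281.9, 192.7]]
48 [[342.0, 236.6], [290.4, 237.5]] [[348.9, 181.4], [281.8, 182.5]] [[349.5, 191.4], [281.5, 192.6]]
300 [186, 187, 188, 189, 190, 191, 192, 193, 194, 195]
320 [186, 187, 188, 189, 190, 191, 192, 193, 194]
340 [186, 187, 188, 189, 190, 191, 192, 193, 194, 221, 222, 223, 224, 225, 226, 227, 228, 229, 230, 231, 232, 233, 234, 235, 236, 237, 238, 239, 240, 241, 242]
cols@240 [291, 292, 293, 339, 340] @195 [285, 286, 287, 288, 289, 290, 291, 292, 293, 294, 295, 296, 297, 298, 299, 300, 301, 302, 303, 304, 305, 306, 307, 308, 309, 310, 311, 312, 313, 314, 341, 342, 343, 344, 345, 346, 347]
board (((540.9161376953125, 60.356258392333984), (107.3288803100586, 78.7305679321289), 31.364465713500977), (83, 120, 121, 122))
block back 0.24404335386984174 0.5603573358340443
[[ 0.55736067 -0.08646837  0.05      ]
 [ 0.55623133 -0.1542134   0.05      ]]
```

The tilt is about 44° and centred. I move over the board and look from close by. I'll also use the top view there to check that the block hasn't shifted.

```bash
python3 -m creep '{"rows": [[[0.2,2,0,0,0,3,8.5],[0.5,5,0,0,0,8,8.5],[0.8,8.5,0,0,0,14,8.5],[1.1,12,-1,0,0,20,8.5],[1.4,15,-3,0,0,26,8.5],[1.6,17,-5,0,0,30,8.5],[1.6,18,-7,0,0,32.1,8.5],[1.6,18,-8.5,0,0,32.1,8.5],[1.6,18,-8.5,0,0,32.1,8.5],[1.6,18,-8.5,0,0,32.1,8.5]]]}'
python3 - <<'E'
from h import *
c,im,st=shot("wrist","w5");print(st["tool_pos"].round(4),np.degrees(2*np.arctan2(st["orientation"][1],st["orientation"][0])))
H,S,V=cv2.split(cv2.cvtColor(im,cv2.COLOR_BGR2HSV));u=lambda b:(b*255).astype(np.uint8)
print("board",rect(c,u((H>35)&(H<85)&(S>80)),.013,(150,60,500,360)))
print(proj(c,[[.540,.061,.049],[.540,.061,.013]]).round(0))
c2,i2,_=shot("top","t5")
H,S,V=cv2.split(cv2.cvtColor(i2,cv2.COLOR_BGR2HSV))
print("blocktop",rect(c2,u((S<60)&(V>120)),.050,(290,240,350,275)))
b=np.hstack([cv2.resize(im,(480,360)),cv2.resize(i2[230:350,270:370],(300,360),interpolation=cv2.INTER_CUBIC)])
cv2.imwrite("pics/j5.png",b)
E
```

```text
t: 12.7
tool_pos: [0.5402, 0.0588, 0.1419]
orientation: [3.018, 0.838, 0.004]
contact_force: [0.8, -0.9, 1.0]
width: 0.0851
finger_force: 0.0
[0.5402 0.0588 0.1419] 31.031158526298515
board (((540.4799194335938, 61.74568176269531), (108.61222076416016, 77.68037414550781), 31.311677932739258), (263, 152, 99, 127))
[[313. 234.]
 [313. 220.]]
blocktop (((534.9539184570312, -119.50067901611328), (8.424456596374512, 43.816707611083984), 0.47055765986442566), (307, 270, 22, 5))
```

View pics/j5.png

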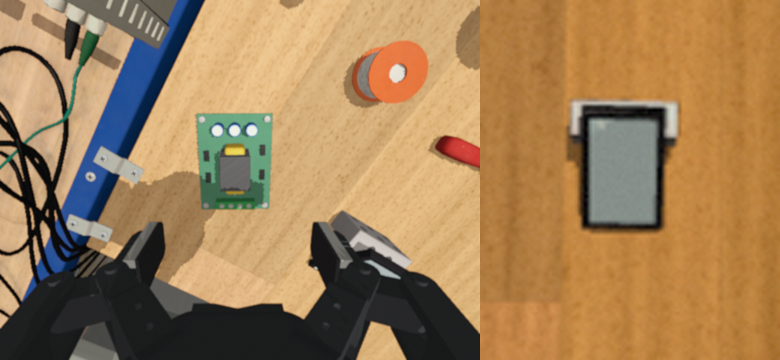

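The block is unmoved (cols 300–336, back edge at row 264) and the mirror is centred on it. The board sits square under the fingers. I descend and grip.

```bash
python3 -m creep '{"rows": [[[0,0.2,-3,0,0,0.3,8.5],[0,0.25,-7,0,0,0.3,8.5],[0,0.25,-10,0,0,0.3,8.5],[0,0.25,-11.7,0,0,0.3,8.5],[0,0.25,-12.2,0,0,0.3,8.5],[0,0.25,-12.2,0,0,0.3,8.5],[0,0.25,-12.2,0,0,0.3,5],[0,0.25,-12.2,0,0,0.3,3.5],[0,0.25,-12.2,0,0,0.3,2.2],[0,0.25,-12.2,0,0,0.3,2.2],[0,0.25,-12.2,0,0,0.3,2.2],[0,0.25,-12.2,0,0,0.3,2.2]]]}' 60
python3 -m creep '{"rows": [[[0,0,0,0,0,0,2.2],[0,0,0.3,0,0,0,2.2],[0,0,1,0,0,0,2.2],[0,0,2.2,0,0,0,2.2],[0,0,3.5,0,0,0,2.2],[0,0,4.2,0,0,0,2.2],[0,0,4.5,0,0,0,2.2],[0,0,4.5,0,0,0,2.2]]]}'
```

```text
t: 14.0
tool_pos: [0.5415, 0.0621, 0.021]
orientation: [3.015, 0.848, 0.007]
contact_force: [-0.3, -1.7, 5.8]
width: 0.0291
finger_force: 59.6
t: 14.8
tool_pos: [0.5411, 0.0621, 0.0657]
orientation: [3.015, 0.848, 0.006]
contact_force: [0.3, 0.4, -3.5]
width: 0.0292
finger_force: 59.5
```

The board is held (about 3 N of weight, 29 mm opening). I raise it, then carry it over the mirror, turning it square.

```bash
python3 -m creep '{"rows": [[[0,0,0.7,0,0,0,2.2],[0,0,2,0,0,0,2.2],[0,0,4,0,0,0,2.2],[0,0,6.2,0,0,0,2.2],[0,0,8.4,0,0,0,2.2],[0,0,10.2,0,0,0,2.2],[0,0,11.2,0,0,0,2.2],[0,0,11.6,0,0,0,2.2],[0,0,11.6,0,0,0,2.2]]]}'
python3 -m creep '{"rows": [[[-0.1,-0.6,0,0,0,-1,2.2],[-0.3,-1.8,0,0,0,-3,2.2],[-0.6,-3.6,0,0,0,-6.5,2.2],[-1,-6,0,0,0,-11,2.2],[-1.5,-8.6,0,0,0,-16,2.2],[-1.9,-11.2,0,0,0,-21,2.2],[-2.3,-13.6,0,0,0,-25,2.2],[-2.6,-15.6,0,0,0,-28.5,2.2],[-2.9,-17.2,0,0,0,-31,2.2],[-3.1,-18.1,0,0,0,-32,2.2],[-3.1,-18.2,0,0,0,-32,2.2],[-3.1,-18.2,0,0,0,-32,2.2]]]}'
python3 - <<'E'
from h import *
c,im,st=shot("scene","s6");print(st["tool_pos"].round(4),Ro.from_rotvec(st["orientation"]).as_matrix().round(3),st["joint_positions"].round(3))
q=[[.51+a,-.12+b,.16] for a in(-.045,.045) for b in(-.03,.03)]
print(proj(c,q).round(0).tolist())
w=im[150:350,220:420];cv2.imwrite("pics/j6.png",cv2.resize(w,None,fx=3,fy=3,interpolation=cv2.INTER_CUBIC))
E
```

```text
t: 15.7
tool_pos: [0.5406, 0.0621, 0.1811]
orientation: [3.015, 0.848, 0.004]
contact_force: [0.5, -0.3, -3.9]
width: 0.0289
finger_force: 59.5
t: 16.9
tool_pos: [0.5092, -0.12, 0.1803]
orientation: [3.133, -0.017, -0.001]
contact_force: [-0.4, -0.3, -2.2]
width: 0.0292
finger_force: 59.6
[ 0.5092 -0.12    0.1803] [[ 1.    -0.011 -0.001]
 [-0.011 -1.    -0.009]
 [-0.001  0.009 -1.   ]] [-0.273  0.014  1.983 -0.01   1.142  1.312]
[[309.0, 234.0], [281.0, 220.0], [344.0, 209.0], [317.0, 196.0]]
```

View pics/j6.png

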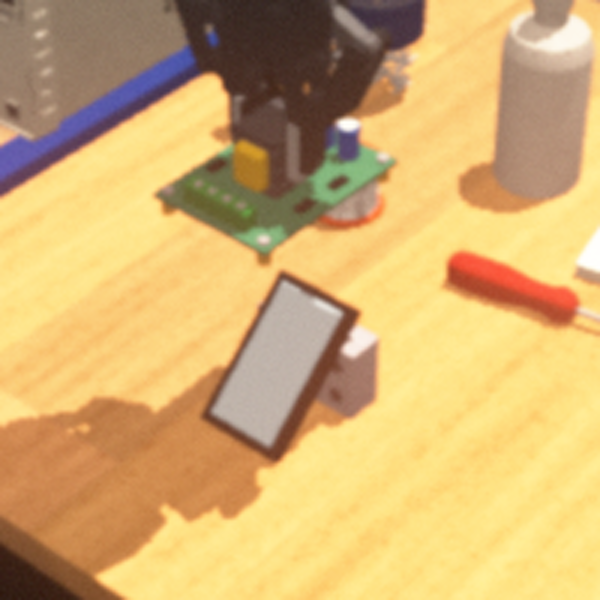

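The board is level above the mirror, with a foot seen at (308,236) against (309,234) predicted for z = 0.16. The mirror still leans, undisturbed. I let it settle briefly and hand in.

```bash
python3 -m creep '{"rows": [[[0,0,0,0,0,0,2.2],[0,0,0,0,0,0,2.2],[0,0,0,0,0,0,2.2],[0,0,0,0,0,0,2.2],[0,0,0,0,0,0,2.2]]]}'
python3 -c "
from station import order;print(order.finish_job())"
```

```text
t: 17.45
tool_pos: [0.5095, -0.1197, 0.1808]
orientation: [3.132, -0.016, -0.0]
contact_force: [0.2, 0.8, -3.2]
width: 0.0293
finger_force: 59.6
the job is handed in; nothing more can be done
None
```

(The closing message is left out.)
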